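# Snap the probe sleeve into its spring clips and lock the cam

## Task

Stow the temperature probe for sea: take the clear sleeve from its green rest, hold it over the blue holder with its aluminium collar at the cam lever's end, and press it straight down until both pairs of spring fingers snap round it and it sits fully home on its seats. Then swing the red-handled cam lever fully closed, so that its chrome lobe lies over the collar, and let go. Leave the orange float, the black cap and the two bronze pins where they are.

Things in the scene. Friction and masses are not known exactly. Their poses are not given: they have to be found in the camera images.
- sleeve_mid (a point): centre (half-way along, on the axis) of the probe sleeve: clear acrylic tube with an orange core, 28 mm diameter, 166 mm long along its y axis, about 130 g. +y end: aluminium collar, 34 mm diameter, 61 to 83 mm from the centre; -y end: black cap, 32 mm diameter, 67 to 83 mm. Starts lying level in the rest, axis 45 mm above the counter; grip it from above near the centre, closing along its x
- sleeve_collar (a point): centre of the sleeve's aluminium collar, on the axis, 72 mm from sleeve_mid along the sleeve's +y
- rest: fixed green rest, 60 x 120 mm, origin under its centre on the counter; two U cradles 14 mm wide at y = -45 and +45 mm, 46 mm across and 41 mm high; between them 76 mm are free down to the 8 mm base
- holder: fixed blue holder, base 84 (x) x 176 (y) x 10 mm high, origin under its centre on the counter. Spring clips 12 mm wide at y = -42 and +42 mm, each two steel fingers with beads that narrow the mouth to 21 mm at 60 mm above the counter, and flared tips 50 mm apart, 75 mm above the counter. Between the clips 72 mm are free down to the base. Cam post at x = -34, y = +72 mm
- holder_seat (a point): where sleeve_mid must end: midway between the clips, 50 mm above the counter, axes as the holder (seated sleeve's y along this y, same sense). The sleeve meets the beads about 20 mm higher; pressing it past them takes 5 to 15 N in all, then the fingers snap over it and it bottoms on two hard seats
- holder_collar (a point): where the centre of the collar must end, 72 mm from holder_seat along the holder's +y
- lever (a joint): cam lever angle, rad: 0 fully closed (hard stop), 1.5 full open; starts at 1.15 to 1.5. Vertical axis, grows counter-clockwise seen from above; stays where left; about 1 N at the handle moves it. Its chrome lobe (22 mm across, centre 34 mm from the axis, underside 71 mm above the counter) lies over the collar at 0, with 4 mm to spare if the sleeve is fully home
- lever_grip (a point): middle of the lever's red upright handle: 17 mm diameter, free from 80 to 114 mm above the counter, this point at 98 mm, 60 mm from the lever's axis. At joint value a it lies from lever_hinge in the holder's direction (-sin a, cos a): along the holder's +y at 0
- lever_hinge (a point): point on the lever's vertical axis at the height of lever_grip (98 mm)
- float: bystander: squat orange float, 72 mm diameter, 48 mm high, origin under its centre
- cap: bystander: black sensor cap, 38 mm diameter, 26 mm high, origin under its centre
- pin_a: bystander: bronze shackle pin with a flat eye, lying, 58 mm long along x, 12 mm high, origin under its middle
- pin_b: bystander: a second such bronze pin
There are look-alikes about, which are no part of the job. What is shaped like the part that bears sleeve_mid but pink or yellow is not meant.

How it is judged:
On the way, in this order (a step that is already met when the one before it is completed fails the run):
1. the sleeve is held over the clips, along them, collar end at the lever (centre 8 to 100 mm above its seated place, within 20 mm across and 25 mm along) (z of sleeve_mid in the frame of holder_seat between 0.008 and 0.1 m and angle between the y axis of sleeve_mid and the y axis of holder_seat, either way round below 0.35 rad and x of sleeve_mid in the frame of holder_seat between -0.02 and 0.02 m and y of sleeve_mid in the frame of holder_seat between -0.025 and 0.025 m and horizontal distance between sleeve_collar and holder_collar below 0.04 m), for 0.1 s.
2. the sleeve is snapped home in both clips while the lever is still open (over 0.7 rad) (z of sleeve_mid in the frame of holder_seat between -0.0035 and 0.0035 m and x of sleeve_mid in the frame of holder_seat between -0.004 and 0.004 m and angle between the y axis of sleeve_mid and the y axis of holder_seat, either way round below 0.08 rad and distance between sleeve_collar and holder_collar below 0.012 m and value of joint lever above 0.7 rad), for 0.1 s.
At the end, for the whole second after the job is handed in: The sleeve rests snapped in both clips: centre within 3.5 mm in height and 4 mm across of holder_seat, axis within 0.08 rad of it, collar centre within 12 mm of holder_collar; lever closed to within 0.12 rad of its stop; everything released and at rest (z of sleeve_mid in the frame of holder_seat between -0.0035 and 0.0035 m and x of sleeve_mid in the frame of holder_seat between -0.004 and 0.004 m and angle between the y axis of sleeve_mid and the y axis of holder_seat, either way round below 0.08 rad and distance between sleeve_collar and holder_collar below 0.012 m and value of joint lever below 0.12 rad and linear speed of sleeve below 0.02 m/s); the robot touches nothing.
It fails at once if the float is shifted by more than 20 mm (distance of float from where it was at the start of the episode above 0.02 m).
It fails at once if the cap is shifted by more than 20 mm (distance of cap from where it was at the start of the episode above 0.02 m).
It fails at once if the pin_a is shifted by more than 20 mm (distance of pin_a from where it was at the start of the episode above 0.02 m).
It fails at once if the pin_b is shifted by more than 20 mm (distance of pin_b from where it was at the start of the episode above 0.02 m).
It also fails if it takes over 64 s, if anything falls off the work surface, if the arm or the gripper's body presses on something with over 40 N, if the wrist force passes 120 N, or if a joint passes its speed limit or range.

## Robot

A 6-joint arm with a two-finger parallel gripper is mounted at the origin on the work surface. World frame = base frame: x ahead of the robot, y to its left, z up, the work surface at z = 0. Lengths are in m, angles in rad, forces in N, time in s.
With the tool pointing down it reaches from about 0.325 to 0.775 m from the base axis. Payload 5.5 kg.
Tool frame: the origin (TCP) lies at the very end of the fingers, on their centre line; the grasp point (between the pads) lies 19 mm behind it (pinch_z is the z of the grasp point in the tool frame, in m); z points along the fingers, y is the line along which they close (so a half turn about z gives the same grasp; the last joint's range is limited). The gripper opens to 88 mm and grips with 3 to 60 N. Pads are 20 mm wide; open, the fingers measure 115 mm over their backs; the gripper's body (75 mm by 178 mm) begins 61 mm behind the grasp point.
Start: joints at [1.22, 0.091, 1.231, -0, 1.82, -0.057], TCP at [0.174, 0.574, 0.223] pointing down, gripper open.
Joint ranges: [-2.87, 2.87], [-0.86, 2.18], [0.17, 2.46], [-1.51, 4.65], [0.06, 2.69], [-2.65, 2.65]. Speed limits (rad/s): [2.57, 2.57, 3.01, 3.14, 3.14, 3.14].

## Interface

Orientations are given as a unit quaternion [w, x, y, z].
In Python, from workcell import * gives the robot as it stands.
- The arm moves only by the tool drive_tool, never from a script. Its argument "moves" is a list of rows, each a list of 2 entries, a list of its own where there are three numbers: the shift along the world's x, y, z each as a share of 0.02 m, from -1 to 1, then the turn about the world's z as a share of 0.1 rad, from -1 to 1. In form: [[[tx, ty, tz], twist], ...]. A call has 1 to 12 rows; each row shifts and turns the commanded pose from where the row before left it; what a row does not reach is not made up. A row lasts 1/12 s, in which the tool goes at most 41.7 mm and 7.16 degrees, less where a joint would pass 70% of its speed; a pose out of reach is approached as far as the arm can. A call with a number of a shift or a turn outside -1 to 1 is refused whole. A call with a gripper value outside its range is refused whole. "jaw" is the opening, from -1 (shut) to 1 (fully open), so that 0 is half open, set as the call begins (left out, the last holds). The fingers move at their own pace and stop on an object; "force" is the grip in N (left out, the last holds). Time passes only in rows, so rows that do not move let the fingers close. It gives the time, the measured TCP pose, the force, the opening and the grip force at its end, in the units of the state.
- sense(): the state, without advancing time (a new reading comes with each control period).
- get_image(name): name is "scene" or "top" or "wrist"; returns a dict with "frame" (400x640x3 uint8, blue, green, red), "mtx" (3x3 intrinsics, pixels), "world_from_camera" (4x4, takes a point from camera to world coordinates); the wrist camera has in their place "T_tool_cam" (4x4, takes a point from camera to tool coordinates, whose origin is the TCP and whose axes are the flange's). Camera axes: x right, y down, z forward; pixel columns grow to the right and rows downward; lengths in m; the calibration is good to about 2 mm. A picture is of the moment at which its call begins: read the wrist's pose just before it. There is no depth.
- hand_in(): hands the job in; it is judged then, once.
Trained networks look in the newest picture that a camera, given by its name, has taken for a name from the list of things; names that differ only in an ending like _2 or _b are one class to them, and where a whole thing is asked for, a point or a joint stands for the part that bears it (a point fixed in the world has none). Each returns a list of dicts, best first, with "p" (0 to 1); they miss things now and then, are a little off and sometimes report something else, mostly with a low value. They report only what shows in the picture. A call takes as long as a camera call. They do not tell look-alikes from the thing itself.
- masks_of(target, camera): "mask" (400x640 bool, what is visible of it) and "pixel" ([column, row] in pixels, amid what is visible of it).
The state is a dict: "clock": time; "q": joint angles; "qvel": joint speeds; "joint_efforts": joint torques, N m; "tcp_pos": TCP position; "eef_rot": TCP orientation; "ft_force": force on the tool from outside, world axes, zero at the start; "ft_torque": the same for the moment, N m; "opening": finger opening in m; "gripper_force": force on a finger pad.
Only numpy, scipy, OpenCV 4.12 (cv2) and the standard library are available. Lean on these libraries where they do the work, as an engineer would, in place of code of your own. Each camera call takes 0.05 s, during which the arm holds its last target. There are 200 camera calls.

## Working session

There is one attempt and no reset: what is moved stays moved. The work goes in short steps, Python scripts to look and compute and a tool call to move; the robot and the scene stay as the last step left them, time stands still between calls to the robot, and variables do not carry over. Pictures are saved under pics/ and viewed, at most 10 in all, crops included, and the job is handed in when it is done.

Besides the shell and the picture viewer there is one more tool, called after "Emit:" by a JSON object that holds its "method" and its "body", one argument or row to a line. drive_tool: Moves the arm, as the interface text tells. Its arguments: {"type":"object","properties":{"moves":{"type":"array"},"jaw":{"type":"number"},"force":{"type":"number"}},"required":["moves"]}

```bash
mkdir -p pics; cat > h.py <<'E'
from workcell import *
import numpy as np, cv2
def ray(im,px):
    T=im["world_from_camera"]; d=T[:3,:3]@np.linalg.inv(im["mtx"])@np.array([px[0],px[1],1.]); return T[:3,3],d
def at(im,px,z):
    o,d=ray(im,px); return (o+d*(z-o[2])/d[2]).round(4)
E
python3 - <<'E'
from h import *
s=sense(); print(s["clock"],s["tcp_pos"],s["eef_rot"])
for c in("top","scene"):
    im=get_image(c); cv2.imwrite(f"pics/{c}0.png",im["frame"])
    print(c,im["world_from_camera"].round(3).tolist(),im["mtx"].tolist())
    for t in("sleeve_mid","rest","holder","lever","float","cap","pin_a"):
        for r in masks_of(t,c):
            m=r["mask"];(cx,cy),wh,a=cv2.minAreaRect(np.argwhere(m)[:,::-1].astype(np.float32))
            print(t,round(r["p"],2),np.round(r["pixel"]),m.sum(),"rect",round(cx),round(cy),np.round(wh),round(a,1),at(im,(cx,cy),0.045 if t=="sleeve_mid" else 0.01))
E
```

```text
0.0 [0.17364798 0.57402032 0.22150478] [-2.12790701e-04  1.46360896e-01  9.89230794e-01 -9.37996579e-04]
top [[0.018, -0.999, 0.043, 0.509], [-1.0, -0.017, 0.013, -0.074], [-0.013, -0.044, -0.999, 0.949], [0.0, 0.0, 0.0, 1.0]] [[379.9830018375077, 0.0, 328.34657968531644], [0.0, 379.9830018375077, 199.02701429257897], [0.0, 0.0, 1.0]]
sleeve_mid 0.97 [390. 199.] 831 rect 389 198 [71. 13.] 26.2 [ 0.5533 -0.2062  0.045 ]
sleeve_mid 0.84 [492. 158.] 887 rect 490 161 [14. 69.] 3.9 [ 0.6447 -0.445   0.045 ]
sleeve_mid 0.83 [386. 270.] 856 rect 383 268 [14. 69.] 32.9 [ 0.3861 -0.1945  0.045 ]
sleeve_mid 0.67 [472. 249.] 934 rect 469 244 [15. 70.] 5.5 [ 0.4474 -0.3948  0.045 ]
rest 0.57 [381. 203.] 594 rect 386 198 [48. 25.] 26.6 [ 0.5537 -0.2039  0.01  ]
holder 0.69 [233. 216.] 2863 rect 223 216 [ 53. 107.] 76.8 [0.5018 0.199  0.01  ]
lever 0.88 [193. 231.] 433 rect 190 234 [25. 39.] 5.4 [0.4561 0.2793 0.01  ]
float 0.91 [304. 126.] 657 rect 306 129 [28. 27.] 90.0 [ 0.7231 -0.0018  0.01  ]
cap 0.74 [307. 260.] 168 rect 309 260 [14. 13.] 45.0 [ 0.3978 -0.0163  0.01  ]
pin_a 0.61 [307. 188.]
[... 241 characters left out ...]
080479, 200.37290412907996], [0.0, 0.0, 1.0]]
sleeve_mid 0.93 [297. 187.] 528 rect 296 184 [51. 13.] 74.9 [ 0.5575 -0.2034  0.045 ]
sleeve_mid 0.93 [286. 134.] 438 rect 284 137 [10. 52.] 65.7 [ 0.467  -0.3813  0.045 ]
sleeve_mid 0.9 [340. 162.] 572 rect 342 164 [11. 57.] 84.9 [ 0.4069 -0.1802  0.045 ]
rest 0.94 [289. 192.] 402 rect 295 190 [40. 22.] 71.6 [ 0.5574 -0.2128  0.01  ]
holder 0.82 [402. 268.] 2523 rect 415 255 [72. 73.] 47.7 [0.4536 0.1622 0.01  ]
lever 0.78 [440. 260.] 362 rect 444 261 [21. 39.] 45.0 [0.4108 0.2243 0.01  ]
float 0.76 [292. 268.] 716 rect 292 266 [28. 30.] 90.0 [ 0.7213 -0.0103  0.01  ]
cap 0.68 [382. 205.] 146 rect 381 204 [13. 12.] 90.0 [ 0.3997 -0.0194  0.01  ]
```

```bash
python3 - <<'E'
import cv2
a=cv2.imread("pics/top0.png");cv2.imwrite("pics/top0c.png",cv2.resize(a[110:310,150:350],(600,600),interpolation=2))
cv2.imwrite("pics/top0d.png",cv2.resize(a[130:290,340:520],(675,600),interpolation=2))
E
```

```text
(no output)
```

View pics/top0c.png

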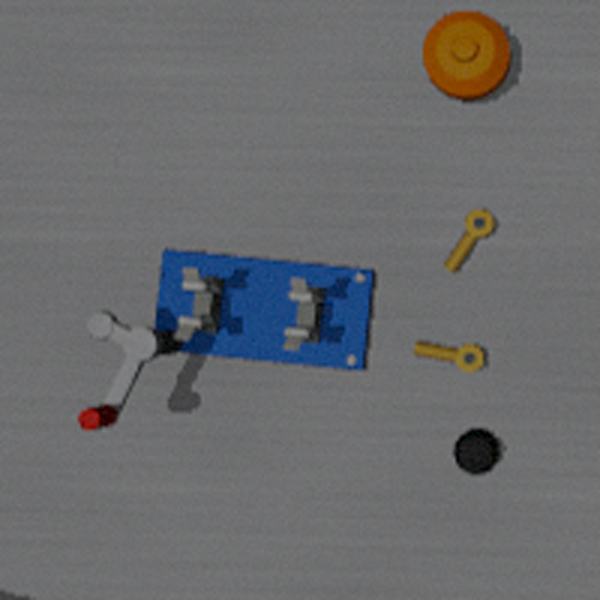

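View pics/top0d.png

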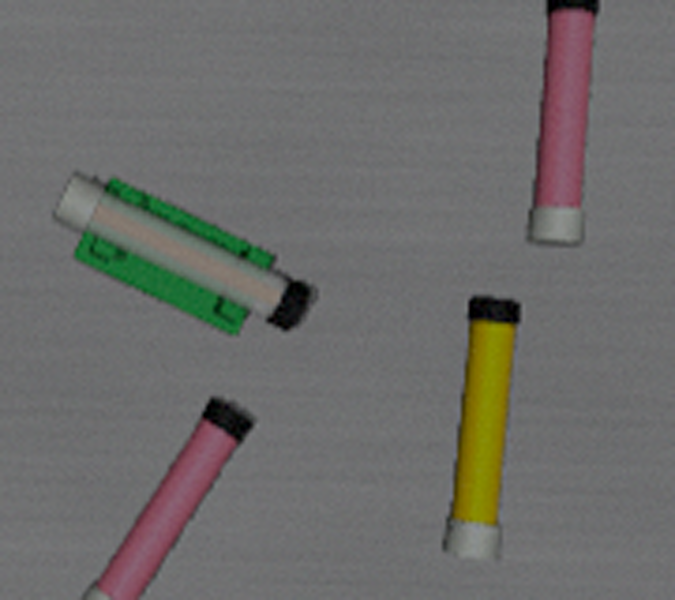

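View pics/scene0.png

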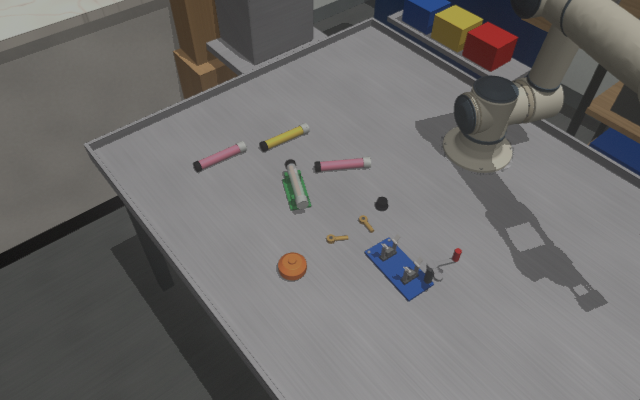

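The clear sleeve lies in the green rest, with its collar at the upper-left end (top image ≈(363,184)). The other three are pink or yellow look-alikes. The lever is at the left (+y) end of the blue holder, and the red handle is at ≈(181,249). Next I rectify the images for accuracy.

```bash
cat >> h.py <<'E'
def rect(im,m,z):
    p=np.argwhere(m)[:,::-1]; h=cv2.convexHull(p.astype(np.int32))[:,0]
    w=np.array([at(im,q,z)[:2] for q in h],np.float32)
    c,wh,a=cv2.minAreaRect(w*1000); b=cv2.boxPoints((c,wh,a)); e=max(b[1]-b[0],b[2]-b[1],key=np.linalg.norm); e=e/np.linalg.norm(e); e=e if e[1]>0 else -e
    return np.round(c,1),np.round(wh,1),"yaw_y deg",np.degrees(np.arctan2(e[1],e[0])).round(2)
def blue(im):
    f=im["frame"].astype(int); m=((f[...,0]>f[...,2]+30)&(f[...,0]>f[...,1]+15)).astype(np.uint8)
    n,l,st,_=cv2.connectedComponentsWithStats(cv2.morphologyEx(m,cv2.MORPH_CLOSE,np.ones((9,9))))
    return l==1+st[1:,4].argmax()
def red(im):
    f=im["frame"].astype(int); m=(f[...,2]>80)&(f[...,1]<45)&(f[...,0]<45); return m
E
python3 - <<'E'
from h import *
im=get_image("top"); print("holder",rect(im,blue(im),0.01))
r=masks_of("sleeve_mid","top")
for x in r:
    if abs(x["pixel"][0]-390)<8 and abs(x["pixel"][1]-199)<8: print("sleeve",rect(im,x["mask"],0.045))
f=im["frame"].astype(int)
m=red(im); m[:, :150]=0;m[:,230:]=0; p=np.argwhere(m)[:,::-1];print("red",len(p),at(im,p.mean(0),.1))
print("tip",at(im,(180,249.5),.114),"hinge~",at(im,(198,224.5),.08))
im=get_image("scene"); 
r=masks_of("sleeve_mid","scene")
for x in r: print(rect(im,x["mask"],0.045))
E
```

```text
holder (array([511.3, 163.5]), array([175.9,  84.4]), 'yaw_y deg', np.float32(85.53))
sleeve (array([ 553.1, -204. ]), array([169.5,  34.2]), 'yaw_y deg', np.float32(64.67))
red 37 [0.4276 0.2676 0.1   ]
tip [0.4282 0.2607 0.114 ] hinge~ [0.4827 0.2349 0.08  ]
(array([ 466.2, -381.1]), array([ 43.1, 171.6]), 'yaw_y deg', np.float32(174.35))
(array([ 557.3, -206.9]), array([190.5,  31.7]), 'yaw_y deg', np.float32(64.84))
(array([ 404. , -181.3]), array([ 43.7, 166.6]), 'yaw_y deg', np.float32(147.55))
(array([ 664.6, -432.5]), array([ 41.5, 169.8]), 'yaw_y deg', np.float32(176.7))
(array([435. , 233.9]), array([116.8,  50. ]), 'yaw_y deg', np.float32(8.03))
```

Emit:
{"method": "drive_tool", "body": {
  "moves": [
    [[0.3,-1,0],-0.5],
    [[0.3,-1,0],-0.5],
    [[0.5,-1,0],-0.5],
    [[0.5,-1,0],-0.5],
    [[0.5,-1,0],-0.5],
    [[0.5,-1,0],-0.5],
    [[0.5,-1,0],-0.5],
    [[0.5,-1,0],-0.5],
    [[0.5,-1,0],-0.5],
    [[0.5,-1,0],-0.5],
    [[0.5,-1,0],-0.5],
    [[0.5,-1,0],-0.5]
  ],
  "jaw": 1
}}

```text
clock: 2.0
tcp_pos: [0.286, 0.3333, 0.2228]
eef_rot: [0.0, 0.433, 0.901, 0.0]
ft_force: [0.7, 0.4, -0.4]
opening: 0.0878
gripper_force: 0.0
```

Emit:
{"method": "drive_tool", "body": {
  "moves": [
    [[0.5,-1,0],-0.5],
    [[0.5,-1,0],-0.5],
    [[0.5,-1,0],-0.5],
    [[0.5,-1,0],-0.5],
    [[0.5,-1,0],-0.5],
    [[0.5,-1,0],-0.5],
    [[0.5,-1,0],-0.5],
    [[0.5,-1,0],-0.5],
    [[0.5,-1,0],-0.5],
    [[0.5,-1,0],-0.5],
    [[0.5,-1,0],-0.5],
    [[0.5,-1,0],-0.5]
  ]
}}

```text
clock: 3.0
tcp_pos: [0.4061, 0.0932, 0.2228]
eef_rot: [0.0, 0.68, 0.733, 0.0]
ft_force: [-0.8, 0.7, -0.7]
opening: 0.088
gripper_force: 0.0
```

Emit:
{"method": "drive_tool", "body": {
  "moves": [
    [[0.5,-1,0],-0.5],
    [[0.5,-1,0],-0.5],
    [[0.5,-1,0],-0.5],
    [[0.5,-1,0],-0.5],
    [[0.5,-1,0],-0.5],
    [[0.5,-1,0],-0.5],
    [[0.5,-1,0],-0.5],
    [[0.5,-1,0],-0.5],
    [[0.5,-1,0],-0.5],
    [[0.5,-1,0],-0.5],
    [[0.5,-1,0],-0.17],
    [[0.5,-1,0],0]
  ]
}}

```text
clock: 4.0
tcp_pos: [0.5261, -0.1468, 0.2227]
eef_rot: [0.0, 0.845, 0.535, 0.0]
ft_force: [0.7, -0.0, -0.7]
opening: 0.0875
gripper_force: 0.0
```

Emit:
{"method": "drive_tool", "body": {
  "moves": [
    [[0.5,-1,0],0],
    [[0.5,-1,0],0],
    [[0.2,-0.5,0],0],
    [[0,0,0],0],
    [[0,0,0],0]
  ]
}}

```text
clock: 4.42
tcp_pos: [0.5496, -0.1955, 0.2224]
eef_rot: [-0.001, 0.845, 0.536, -0.0]
ft_force: [-0.4, 0.0, 0.7]
opening: 0.0877
gripper_force: 0.0
```

```bash
cat >> h.py <<'E'
from scipy.spatial.transform import Rotation as R
def wrist():
    s=sense(); im=get_image("wrist"); w,x,y,z=s["eef_rot"]; T=np.eye(4); T[:3,:3]=R.from_quat([x,y,z,w]).as_matrix(); T[:3,3]=s["tcp_pos"]
    im["world_from_camera"]=T@im["T_tool_cam"]; return s,im
def yawy(s):
    w,x,y,z=s["eef_rot"]; v=R.from_quat([x,y,z,w]).as_matrix()[:,1]; return np.degrees(np.arctan2(v[1],v[0]))
E
python3 - <<'E'
from h import *
s,im=wrist(); cv2.imwrite("pics/w1.png",im["frame"]); print(s["clock"],s["tcp_pos"],yawy(s))
for x in masks_of("sleeve_mid","wrist"): print(x["p"],x["pixel"],rect(im,x["mask"],0.045))
E
```

```text
4.4167 [ 0.54955055 -0.19551734  0.22235743] -25.2435835117051
0.88 [196.0, 235.7] (array([ 399. , -192.6]), array([ 34.3, 163.5]), 'yaw_y deg', np.float32(148.39))
0.88 [422.2, 334.0] (array([ 583.9, -432.2]), array([29.3, 32.8]), 'yaw_y deg', np.float32(91.29))
0.84 [311.9, 343.3] (array([ 455.6, -384.1]), array([ 37.9, 160.6]), 'yaw_y deg', np.float32(174.94))
0.59 [331.7, 181.5] (array([ 555.8, -207.9]), array([171.8,  32.9]), 'yaw_y deg', np.float32(64.61))
```

View pics/w1.png

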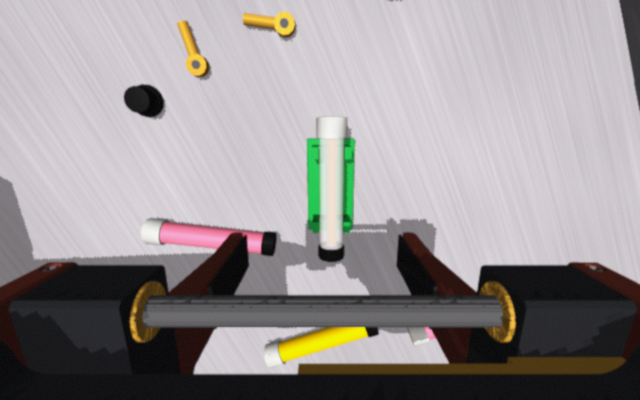

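The wrist view shows the clear sleeve on the rest between the open fingers (centre ≈(332,185)), with the axes aligned. Now descending.

Emit:
{"method": "drive_tool", "body": {
  "moves": [
    [[0.25,-0.55,-1],0],
    [[0,0,-1],0],
    [[0,0,-1],0],
    [[0,0,-1],0],
    [[0,0,-1],0],
    [[0,0,-1],0],
    [[0,0,-1],0],
    [[0,0,-1],0],
    [[0,0,-1],0],
    [[0,0,-0.8],0],
    [[0,0,0],0],
    [[0,0,0],0]
  ]
}}

```text
clock: 5.52
tcp_pos: [0.5541, -0.2056, 0.0263]
eef_rot: [-0.001, 0.844, 0.536, -0.0]
ft_force: [-0.7, 0.1, 0.2]
opening: 0.0878
gripper_force: 0.0
```

Emit:
{"method": "drive_tool", "body": {
  "moves": [
    [[0,0,0],0],
    [[0,0,0],0],
    [[0,0,0],0],
    [[0,0,0],0],
    [[0,0,0],0],
    [[0,0,0],0],
    [[0,0,0],0],
    [[0,0,0],0]
  ],
  "jaw": -1,
  "force": 40
}}

```text
clock: 6.18
tcp_pos: [0.5547, -0.2067, 0.0266]
eef_rot: [-0.0, 0.844, 0.536, -0.0]
ft_force: [-0.9, 0.2, -0.1]
opening: 0.0378
gripper_force: 0.0
```

Emit:
{"method": "drive_tool", "body": {
  "moves": [
    [[0,0,0],0],
    [[0,0,0],0],
    [[0,0,0],0],
    [[0,0,0],0],
    [[0,0,0],0]
  ]
}}

```text
clock: 6.6
tcp_pos: [0.5548, -0.2067, 0.0266]
eef_rot: [0.0, 0.844, 0.536, -0.0]
ft_force: [-0.4, -0.2, -1.1]
opening: 0.0269
gripper_force: 40.0
```

Emit:
{"method": "drive_tool", "body": {
  "moves": [
    [[0,0,0.5],0],
    [[0,0,1],0],
    [[0,0,1],0],
    [[0,0,1],0],
    [[0,0,1],0],
    [[0,0,1],0],
    [[0,0,1],0],
    [[0,0,1],0],
    [[0,0,0],0]
  ]
}}

```text
clock: 7.35
tcp_pos: [0.5562, -0.2073, 0.1824]
eef_rot: [0.003, 0.844, 0.536, 0.002]
ft_force: [-0.2, -0.8, -1.4]
opening: 0.0273
gripper_force: 40.0
```

Emit:
{"method": "drive_tool", "body": {
  "moves": [
    [[-0.1,0.5,0],0.2],
    [[-0.1,1,0],0.2],
    [[-0.1,1,0],0.2],
    [[-0.1,1,0],0.2],
    [[-0.1,1,0],0.2],
    [[-0.1,1,0],0.2],
    [[-0.1,1,0],0.2],
    [[-0.1,1,0],0.2],
    [[-0.1,1,0],0.2],
    [[-0.1,1,0],0.2],
    [[-0.1,1,0],0.2],
    [[-0.1,1,0],0.2]
  ]
}}

```text
clock: 8.35
tcp_pos: [0.5293, 0.0249, 0.1743]
eef_rot: [-0.001, 0.773, 0.634, -0.001]
ft_force: [0.5, 0.6, -2.2]
opening: 0.027
gripper_force: 40.0
```

Emit:
{"method": "drive_tool", "body": {
  "moves": [
    [[-0.15,1,0],0.2],
    [[-0.15,1,0],0.2],
    [[-0.15,1,0],0.2],
    [[-0.15,1,0],0.2],
    [[-0.15,1,0],0.2],
    [[-0.15,1,0],0.2],
    [[-0.1,0.8,0],0],
    [[0,0.2,0],0.03],
    [[0,0,0],0],
    [[0,0,0],0]
  ]
}}

```text
clock: 9.18
tcp_pos: [0.5102, 0.163, 0.1754]
eef_rot: [-0.0, 0.734, 0.68, -0.001]
ft_force: [0.0, 0.7, -1.0]
opening: 0.0274
gripper_force: 40.0
```

```bash
python3 - <<'E'
from h import *
s,im=wrist(); cv2.imwrite("pics/w2.png",im["frame"]); print(s["clock"],s["tcp_pos"],yawy(s)); g=s["tcp_pos"][2]+.019
def comp(im,c):
    for x in masks_of("sleeve_mid",c):
        print(c,round(x["p"],2),x["pixel"],rect(im,x["mask"],g))
comp(im,"wrist")
b=blue(im); print(b.sum(), rect(im,b,.01))
im=get_image("top"); cv2.imwrite("pics/t2.png",cv2.resize(im["frame"][110:310,150:350],(600,600))); comp(im,"top")
im=get_image("scene"); comp(im,"scene")
E
```

```text
9.1833 [0.51019399 0.16296957 0.17542448] -4.366759483274227
wrist 0.85 [321.4, 193.5] (array([511.1, 174.9]), array([150.6,  33.7]), 'yaw_y deg', np.float32(85.62))
wrist 0.5 [283.8, 120.0] (array([494.4, 220.2]), array([76.8, 80.6]), 'yaw_y deg', np.float32(175.59))
1738 (array([541.2, 178. ]), array([138.9,  30.8]), 'yaw_y deg', np.float32(85.35))
top 0.96 [467.4, 247.1] (array([ 457. , -341.4]), array([ 26.9, 135.9]), 'yaw_y deg', np.float32(174.55))
top 0.9 [235.2, 217.0] (array([506.6, 125.4]), array([88.7, 31.7]), 'yaw_y deg', np.float32(83.22))
top 0.73 [490.7, 160.2] (array([ 622.5, -383.9]), array([ 28.2, 137.6]), 'yaw_y deg', np.float32(176.0))
top 0.64 [383.5, 272.8] (array([ 406.5, -175.2]), array([ 25.5, 132.4]), 'yaw_y deg', np.float32(146.53))
scene 0.86 [423.7, 234.8] (array([515.5, 206.4]), array([93.3, 39. ]), 'yaw_y deg', np.float32(88.17))
scene 0.79 [223.5, 156.4] (array([ 730.8, -286.7]), array([ 38.9, 148. ]), 'yaw_y deg', np.float32(176.97))
scene 0.76 [339.1, 165.5] (array([508.7, -71.3]), array([ 35.6, 141.4]), 'yaw_y deg', np.float32(148.27))
scene 0.71 [284.5, 136.3] (array([ 560.3, -243.1]), array([ 37. , 150.4]), 'yaw_y deg', np.float32(175.88))
```

View pics/w2.png

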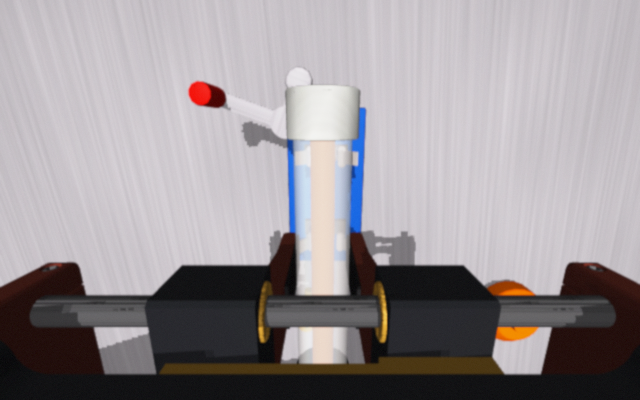

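```bash
python3 - <<'E'
from h import *
s,im=wrist(); s0=s["tcp_pos"]; g=s0[2]+.019; f=im["frame"].astype(int)
print("cam",im["world_from_camera"][:3,3]-s0)
col=f[60:160,318:330].mean(1).sum(1); d=np.diff(col); print([(60+i,int(d[i])) for i in np.argsort(-abs(d))[:8]])
u=np.array([np.cos(np.radians(85.5)),np.sin(np.radians(85.5)),0])
for r in (86,135,139):
  for z in (g,g+.017): print(r,round(z-g,3),((at(im,(323,r),z)-s0)@u).round(4))
m=red(im); m[200:]=0; p=np.argwhere(m)[:,::-1]; print(len(p),at(im,p.mean(0),.1))
E
```

```text
cam [0.00531652 0.06989233 0.16181662]
[(np.int64(84), 81), (np.int64(139), -72), (np.int64(85), 51), (np.int64(141), 34), (np.int64(138), -25), (np.int64(83), -13), (np.int64(82), -13), (np.int64(142), 9)]
86 0.0 0.0864
86 0.017 0.0845
135 0.0 0.065
135 0.017 0.0656
139 0.0 0.0631
139 0.017 0.064
466 [0.4278 0.2617 0.1   ]
```

```bash
python3 - <<'E'
from h import *
s,im=wrist(); f=im["frame"].astype(int); s0=s["tcp_pos"]
m=((f[...,0]>f[...,2]+30)&(f[...,0]>f[...,1]+15))
v=np.array([.997,-.0785,0]); c=np.array([.5113,.1635,0])
for r in (180,195,210,225):
    k=np.where(m[r,250:400])[0]+250; print(r,k.min(),k.max(),[((at(im,(q,r),.01)-c)@v).round(4) for q in (k.min()-.5,k.max()+.5)])
print(s0)
E
```

```text
180 287 361 [np.float64(-0.0402), np.float64(0.0436)]
195 287 361 [np.float64(-0.0408), np.float64(0.0441)]
210 288 360 [np.float64(-0.0402), np.float64(0.0436)]
225 288 360 [np.float64(-0.0407), np.float64(0.0442)]
[0.51089703 0.16271805 0.17666775]
```

Emit:
{"method": "drive_tool", "body": {
  "moves": [
    [[0.08,-0.06,-0.8],0],
    [[0,0,-1],0],
    [[0,0,-1],0],
    [[0,0,-1],0],
    [[0,0,-1],0],
    [[0,0,0],0],
    [[0,0,0],0],
    [[0,0,0],0]
  ],
  "force": 60
}}

```text
clock: 10.25
tcp_pos: [0.513, 0.1622, 0.0821]
eef_rot: [0.0, 0.734, 0.679, 0.001]
ft_force: [0.1, 0.3, -0.8]
opening: 0.0269
gripper_force: 60.0
```

```bash
python3 - <<'E'
from h import *
s,im=wrist(); print(s["tcp_pos"],yawy(s),s["ft_force"]); a=im["frame"]; b=get_image("scene")["frame"][200:320,340:500]
cv2.imwrite("pics/w3.png",np.vstack([a[:320,100:540],cv2.resize(b,(440,330)).astype(np.uint8)][:1])); cv2.imwrite("pics/s3.png",cv2.resize(b,(800,600)))
E
```

```text
[0.51297108 0.16215579 0.0820574 ] -4.418516032323664 [ 0.11485646  0.26357013 -0.77513486]
```

View pics/s3.png

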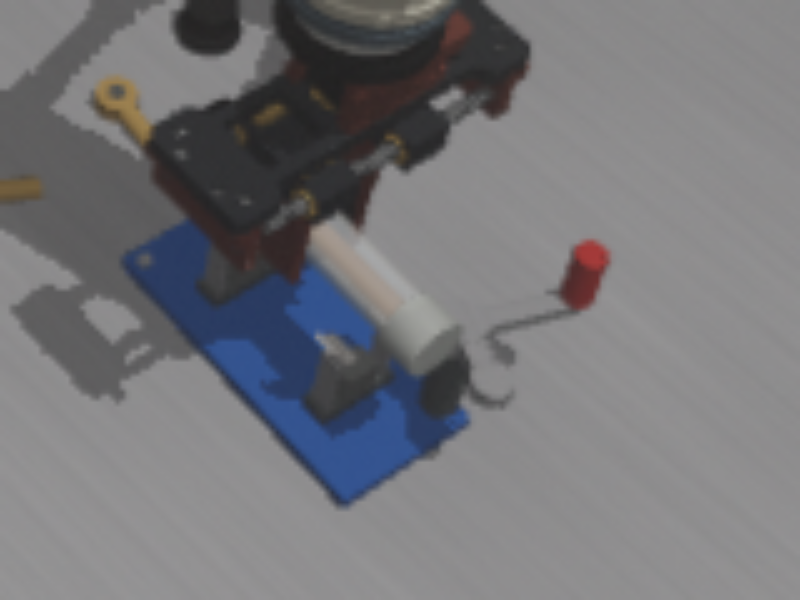

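The scene view shows the sleeve level over both clips, with the collar at the lever end. The lever is clear. Now pressing down.

Emit:
{"method": "drive_tool", "body": {
  "moves": [
    [[-0.02,0,-0.5],0],
    [[0,0,-0.5],0],
    [[0,0,-0.5],0],
    [[0,0,-0.2],0],
    [[0,0,-0.2],0],
    [[0,0,-0.1],0]
  ]
}}

```text
clock: 10.85
tcp_pos: [0.5128, 0.1622, 0.0409]
eef_rot: [0.001, 0.734, 0.679, 0.001]
ft_force: [1.4, -0.5, 1.4]
opening: 0.0269
gripper_force: 60.0
```

Emit:
{"method": "drive_tool", "body": {
  "moves": [
    [[0,0,-0.15],0],
    [[0,0,-0.15],0],
    [[0,0,-0.15],0]
  ]
}}

```text
clock: 11.1
tcp_pos: [0.5122, 0.1618, 0.0313]
eef_rot: [0.0, 0.734, 0.679, -0.0]
ft_force: [-3.3, -3.0, 18.5]
opening: 0.0267
gripper_force: 60.0
```

Emit:
{"method": "drive_tool", "body": {
  "moves": [
    [[0,0,0],0],
    [[0,0,0],0],
    [[0,0,0],0]
  ]
}}

```text
clock: 11.35
tcp_pos: [0.5121, 0.1618, 0.0315]
eef_rot: [0.0, 0.734, 0.679, -0.0]
ft_force: [2.6, -1.8, 1.5]
opening: 0.0269
gripper_force: 60.0
```

Emit:
{"method": "drive_tool", "body": {
  "moves": [
    [[0,0,-0.1],0],
    [[0,0,0],0],
    [[0,0,0],0]
  ]
}}

```text
clock: 11.6
tcp_pos: [0.5122, 0.1618, 0.0314]
eef_rot: [0.0, 0.734, 0.679, 0.0]
ft_force: [-2.4, -1.9, 10.5]
opening: 0.027
gripper_force: 60.0
```

Emit:
{"method": "drive_tool", "body": {
  "moves": [
    [[0,0,0],0],
    [[0,0,0],0],
    [[0,0,0],0],
    [[0,0,0],0],
    [[0,0,0],0],
    [[0,0,0],0],
    [[0,0,0],0]
  ],
  "jaw": 1
}}

```text
clock: 12.18
tcp_pos: [0.5118, 0.1621, 0.0293]
eef_rot: [-0.0, 0.734, 0.679, -0.0]
ft_force: [-0.6, 0.2, -0.1]
opening: 0.0702
gripper_force: 0.0
```

Emit:
{"method": "drive_tool", "body": {
  "moves": [
    [[0,0,0.5],0],
    [[0,0,1],0],
    [[0,0,1],0],
    [[0,0,1],0],
    [[0,0,1],0],
    [[0,0,1],0],
    [[0,0,1],0],
    [[0,0,0.5],0],
    [[0,0,0],0]
  ]
}}

```text
clock: 12.93
tcp_pos: [0.5132, 0.1624, 0.1734]
eef_rot: [0.001, 0.734, 0.679, 0.003]
ft_force: [0.6, 0.4, 0.7]
opening: 0.0881
gripper_force: 0.0
```

```bash
python3 - <<'E'
from h import *
s,im=wrist(); s0=s["tcp_pos"]; print(s["clock"],s0,yawy(s),s["opening"]); cv2.imwrite("pics/w4.png",im["frame"])
m=red(im); m[250:]=0; p=np.argwhere(m)[:,::-1]; print(len(p),at(im,p.mean(0),.1))
for x in masks_of("sleeve_mid","wrist"):
    for z in(.05,): print(x["p"],x["pixel"],rect(im,x["mask"],z))
E
```

```text
12.9333 [0.51318025 0.16243851 0.17336765] -4.410331090802178 0.08811216156578376
495 [0.4279 0.2617 0.1   ]
0.8 [323.0, 185.0] (array([513.6, 160.9]), array([172.8,  33.4]), 'yaw_y deg', np.float32(85.62))
```

View pics/w4.png

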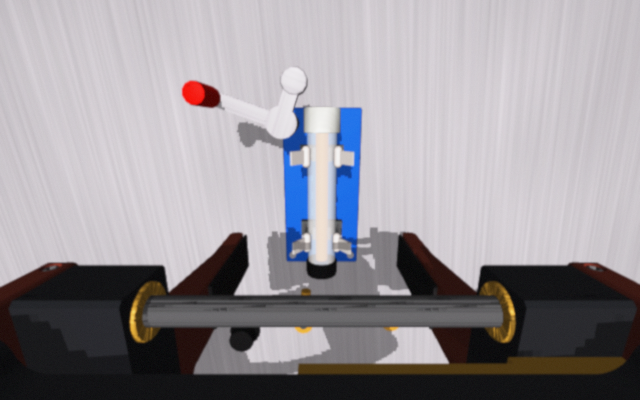

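The sleeve is seated in both clips. In the wrist view the collar is at (322,120), the lever handle at (200,93) and the hinge at (283,122). Next I straddle the handle with the fingers set along its tangent.

Emit:
{"method": "drive_tool", "body": {
  "moves": [
    [[-0.355,0.415,0],1],
    [[-0.355,0.415,0],1],
    [[-0.355,0.415,0],1],
    [[-0.355,0.415,0],1],
    [[-0.355,0.415,0],1],
    [[-0.355,0.415,0],1],
    [[-0.355,0.415,0],1],
    [[-0.355,0.415,0],1],
    [[-0.355,0.415,0],1],
    [[-0.355,0.415,0],1],
    [[-0.355,0.415,0],1],
    [[-0.355,0.415,0],1]
  ],
  "jaw": -0.1,
  "force": 5
}}

```text
clock: 14.03
tcp_pos: [0.4257, 0.2617, 0.1674]
eef_rot: [-0.001, 0.22, 0.976, -0.001]
ft_force: [-0.0, -0.5, 0.4]
opening: 0.0393
gripper_force: 0.0
```

Emit:
{"method": "drive_tool", "body": {
  "moves": [
    [[0,0,0],0.3],
    [[0,0,0],0],
    [[0,0,0],0]
  ]
}}

```text
clock: 14.28
tcp_pos: [0.4262, 0.2615, 0.168]
eef_rot: [-0.001, 0.208, 0.978, -0.001]
ft_force: [0.7, -1.2, -0.4]
opening: 0.0394
gripper_force: 0.0
```

```bash
python3 - <<'E'
from h import *
s,im=wrist(); s0=s["tcp_pos"]; print(s["clock"],s0,yawy(s),s["opening"]); cv2.imwrite("pics/w5.png",im["frame"])
f=im["frame"].astype(int);m=(f[...,2]>100)&(f[...,1]<50)&(f[...,0]<50); n,l,st,c=cv2.connectedComponentsWithStats(m.astype(np.uint8))
for i in range(1,n):
    if st[i,4]>60: print(st[i],c[i],at(im,c[i],.1))
E
```

```text
14.2833 [0.42622976 0.26146055 0.16804466] 66.00050049658404 0.03937590228348571
[316 205  19  30 457] [325.04814004 219.56892779] [0.4299 0.2605 0.1   ]
```

View pics/w5.png

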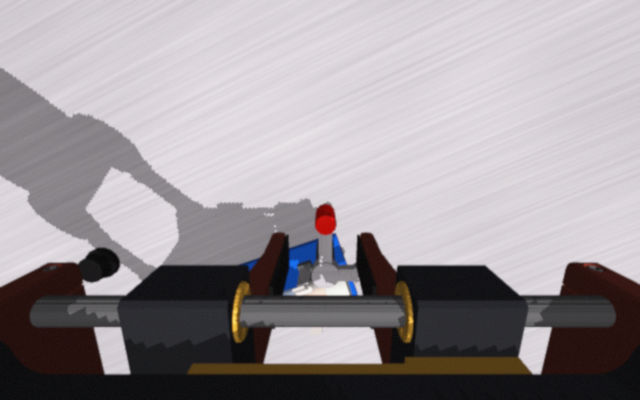

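Emit:
{"method": "drive_tool", "body": {
  "moves": [
    [[0.1,0,-1],0],
    [[0,0,-1],0],
    [[0,0,-1],0],
    [[0,0,-1],0],
    [[0,0,-0.1],0],
    [[0,0,0],0]
  ]
}}

```text
clock: 14.83
tcp_pos: [0.4279, 0.2609, 0.086]
eef_rot: [-0.001, 0.208, 0.978, -0.001]
ft_force: [-1.0, 0.4, 0.4]
opening: 0.0396
gripper_force: 0.0
```

Emit:
{"method": "drive_tool", "body": {
  "moves": [
    [[0,0,0],0],
    [[0,0,0],0],
    [[0,0,0],0]
  ],
  "jaw": -0.45
}}

```text
clock: 15.08
tcp_pos: [0.4295, 0.262, 0.0893]
eef_rot: [0.001, 0.208, 0.978, 0.001]
ft_force: [0.5, 0.3, 0.5]
opening: 0.0253
gripper_force: 0.0
```

Emit:
{"method": "drive_tool", "body": {
  "moves": [
    [[0.13,0.27,0],-1],
    [[0.156,0.256,0],-1],
    [[0.18,0.24,0],-1],
    [[0.2,0.22,0],-1],
    [[0.225,0.2,0],-1],
    [[0.245,0.175,0],-1]
  ]
}}

```text
clock: 15.58
tcp_pos: [0.452, 0.2893, 0.0888]
eef_rot: [0.0, 0.489, 0.872, 0.0]
ft_force: [-0.4, 0.1, 1.1]
opening: 0.024
gripper_force: 0.5
```

Emit:
{"method": "drive_tool", "body": {
  "moves": [
    [[0.26,0.15,0],-1],
    [[0.275,0.123,0],-1],
    [[0.285,0.095,0],-1],
    [[0.293,0.066,0],-1],
    [[0.3,0.037,0],-1],
    [[0.3,0.007,0],-1],
    [[0,0,0],0]
  ]
}}

```text
clock: 16.17
tcp_pos: [0.4868, 0.2987, 0.0886]
eef_rot: [0.0, 0.725, 0.689, 0.001]
ft_force: [0.4, -0.1, -0.4]
opening: 0.0242
gripper_force: 0.0
```

Emit:
{"method": "drive_tool", "body": {
  "moves": [
    [[0.2,-0.02,0],-0.4],
    [[0.1,0,0],0],
    [[0,0,0],0],
    [[0,0,0],0]
  ]
}}

```text
clock: 16.5
tcp_pos: [0.4918, 0.2981, 0.088]
eef_rot: [0.0, 0.736, 0.677, 0.0]
ft_force: [-0.2, -0.1, -0.6]
opening: 0.024
gripper_force: 0.0
```

Continuing in small steps until the stop shows up as force.

Emit:
{"method": "drive_tool", "body": {
  "moves": [
    [[0.1,0,0],0],
    [[0.1,0,0],0],
    [[0,0,0],0]
  ]
}}

```text
clock: 16.75
tcp_pos: [0.4939, 0.2982, 0.0878]
eef_rot: [-0.001, 0.737, 0.676, -0.002]
ft_force: [-7.4, -0.9, 4.3]
opening: 0.0245
gripper_force: 4.2
```

Emit:
{"method": "drive_tool", "body": {
  "moves": [
    [[0.1,0,0],0],
    [[0,0,0],0]
  ]
}}

```text
clock: 16.92
tcp_pos: [0.4956, 0.2981, 0.0877]
eef_rot: [-0.001, 0.737, 0.676, -0.002]
ft_force: [-9.5, -0.8, 4.9]
opening: 0.0275
gripper_force: 5.0
```

Emit:
{"method": "drive_tool", "body": {
  "moves": [
    [[-0.25,0,0],0],
    [[0,0,0],0],
    [[0,0,0],0],
    [[0,0,0],0]
  ],
  "jaw": 0
}}

```text
clock: 17.25
tcp_pos: [0.493, 0.2981, 0.0877]
eef_rot: [0.0, 0.737, 0.676, 0.0]
ft_force: [0.2, 0.4, 0.1]
opening: 0.0439
gripper_force: 0.0
```

Emit:
{"method": "drive_tool", "body": {
  "moves": [
    [[0,0,0.5],0],
    [[0,0,1],0],
    [[0,0,1],0],
    [[0,0,1],0],
    [[0,0,1],0],
    [[0,0,0.5],0],
    [[0,-1,0],0],
    [[0,-1,0],0],
    [[0,-1,0],0],
    [[0,-1,0],0],
    [[0,-1,0],0],
    [[0,-1,0],0]
  ]
}}

```text
clock: 18.25
tcp_pos: [0.4927, 0.1771, 0.1877]
eef_rot: [0.0, 0.737, 0.676, 0.0]
ft_force: [-0.2, 0.1, 0.3]
opening: 0.0438
gripper_force: 0.0
```

Emit:
{"method": "drive_tool", "body": {
  "moves": [
    [[0,0,0],0],
    [[0,0,0],0],
    [[0,0,0],0]
  ]
}}

```text
clock: 18.5
tcp_pos: [0.4928, 0.1785, 0.1877]
eef_rot: [-0.0, 0.737, 0.676, 0.0]
ft_force: [0.3, 0.2, 0.9]
opening: 0.0439
gripper_force: 0.0
```

```bash
python3 - <<'E'
from h import *
s,im=wrist(); s0=s["tcp_pos"]; print(s["clock"],s0,s["ft_force"]); cv2.imwrite("pics/w6.png",im["frame"])
m=red(im); m[250:]=0; p=np.argwhere(m)[:,::-1]; h=at(im,p.mean(0),.1); print(len(p),h,np.degrees(np.arctan2(h[1]-.238,h[0]-.4845))-85.5)
for x in masks_of("sleeve_mid","wrist"): print(x["p"],x["pixel"],rect(im,x["mask"],.05))
E
```

```text
18.5 [0.49282428 0.1785203  0.18772899] [0.29920472 0.19270548 0.89990051]
324 [0.4899 0.2944 0.1   ] -0.9690949701119393
0.79 [345.0, 208.2] (array([513.7, 160.9]), array([173.2,  33.4]), 'yaw_y deg', np.float32(85.65))
```

View pics/w6.png

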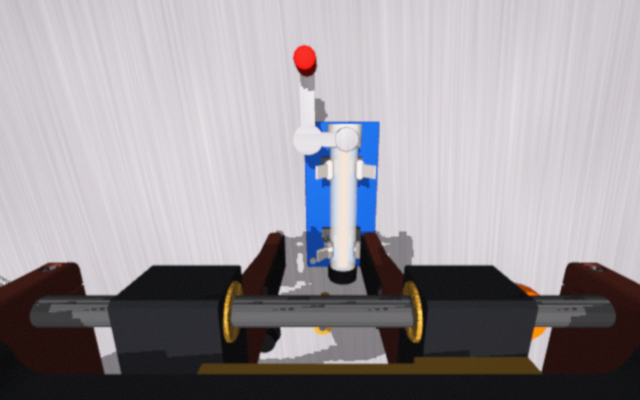

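The lever is closed (angle ≈0), with its lobe over the collar at (346,138). The sleeve is seated and the gripper is clear.

```bash
python3 -c "
from workcell import *
print(hand_in())"
```

```text
the job is handed in; nothing more can be done
None
```

The job is handed in with no verdict shown: in the last wrist image the sleeve is seated in both clips, the lever is closed with its lobe over the collar, the gripper is clear, and I saw no contact with the float, cap or pins.

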